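# Rattling case under the driver head

### The arm

A 6-joint arm with a two-finger parallel gripper is mounted at the origin on the work surface. World frame = base frame: x ahead of the robot, y to its left, z up, the work surface at z = 0. Lengths are in m, angles in rad, forces in N, time in s.
With the tool pointing down it reaches from about 0.35 to 0.975 m from the base axis. Payload 4.9 kg.
Tool frame: the origin (TCP) lies midway between the tips of the shut fingers; the grasp point (between the pads) lies 19 mm behind it; z points along the fingers, y is the line along which they close (so a half turn about z gives the same grasp; the last joint's range is limited). The gripper opens to 85 mm and grips with 20 to 120 N. Pads are 22 mm wide; open, the fingers measure 114 mm over their backs; the gripper's body (76 mm by 85 mm) begins 54 mm behind the grasp point. The pads swing forward as they close: fully open they stand 13 mm farther back than shut.
Start: joints at [1.094, 0.053, 1.613, -0, 1.476, -0.119], TCP at [0.219, 0.585, 0.231] pointing down, gripper open.
Joint ranges: [-3.01, 3.01], [-1.01, 2.22], [0.06, 2.58], [-1.02, 4.17], [0.09, 2.62], [-3.14, 3.14]. Speed limits (rad/s): [2.57, 2.57, 3.14, 3.14, 3.14, 3.14].

### API

Orientations are given as a unit quaternion [w, x, y, z].
In Python, from plant import * gives the robot as it stands.
- The arm moves only by the tool jog_arm, never from a script. Its argument "targets" is a list of rows, each a list of 3 entries, a list of its own where there are three numbers: the shift along the tool's x, y, z in units of 25 mm (1.0 is 25 mm), then the turn, a rotation vector about the tool's x, y, z in units of 8 degrees (1.0 is 8 degrees), then the opening in per cent of the stroke, from 0 (shut) to 100 (fully open). A call has 1 to 8 rows; each row is the pose to reach, as a shift and turn from the pose commanded when the call began, along the tool's axes at that moment; what a row does not reach only later rows make up. A row lasts 1/8 s, in which the tool goes at most 62.5 mm and 10.7 degrees, less where a joint would pass 70% of its speed; a pose out of reach is approached as far as the arm can. A call with a gripper value outside its range is refused whole. The fingers move at their own pace and stop on an object; the grip force is fixed at half the most. Time passes only in rows, so rows that repeat a pose let the fingers close. It gives the time, the measured TCP pose, the force, the opening and the grip force at its end, in the units of the state.
- state(): the state, without advancing time (a new reading comes with each control period).
- grab_frame(name): name is "scene" or "top"; returns (picture, depth): 384x512x3 uint8, red, green, blue; 384x512 float32, m along the optical axis (not along the pixel's ray), 0 where there is no reading.
- camera_params(name): a dict with "fovy" (degrees; the focal length in pixels is half the picture's height over the tangent of half this angle, whatever the lens; pixels are square), "cx", "cy" (the principal point, pixels), "rvec" (rotation vector, rad) and "tvec" (3), from world to camera coordinates, as OpenCV has them. Camera axes: x right, y down, z forward; pixel columns grow to the right and rows downward; lengths in m; the calibration is good to about 2 mm. A picture is of the moment at which its call begins. camera_params takes no time and is no camera call.
- job_done(): hands the job in; it is judged then, once.
The state is a dict: "time": time; "joint_pos": joint angles; "joint_vel": joint speeds; "joint_efforts": joint torques, N m; "tool_pos": TCP position; "tool_rot": TCP orientation; "contact_force": force on the tool from outside, world axes, zero at the start; "ft_torque": the same for the moment, N m; "gripper_width": opening from 0.0 (shut) to 1.0 (fully open); "grasp_force": force on a finger pad.
Only numpy, scipy, OpenCV 4.12 (cv2) and the standard library are available. Lean on these libraries where they do the work, as an engineer would, in place of code of your own. Each camera call takes 0.05 s, during which the arm holds its last target. There are 200 camera calls.

### The job

One of the three closed metal cases has a loose part rattling inside. Find it and, over the base plate of the driver stand, slide it in under the low head, between the rails, until its end is fully home against the stop, without bumping the head, then let go. Leave the two sound cases lying flat, lid up, on the bench, off the stand, and do not disturb the other things around.

Things in the scene. Friction and masses are not known exactly. Their poses are not given: they have to be found in the camera images.
- box_a: One of three outwardly identical closed cases of bare die-cast metal, 120 x 50 x 34 mm (x, y, z), lying flat; origin at the centre of its underside, x along the length, z up. Two low screw heads (under 2 mm) on the lid. The ends are alike: either may go in first. Mass 0.15 to 0.30 kg, which tells nothing. Which one rattles changes each time: test by tilting or shaking.
- box_b: Case like box_a (same size, origin, axes). In just one of the three, a loose 24 mm steel ball of 57 g can roll along the inside (112 x 42 x 26 mm). It starts near the middle. With the case lifted and tilted lengthwise by 25 degrees or more, or shaken, the ball runs to the lower end wall within 0.5 s and stays there when the case is levelled: its weight shifts 88 mm from one end to the other.
- box_c: Case like box_a (same size, origin, axes). The two sound cases hold nothing loose: their centre of mass stays at the middle of the case however they are tilted.
- stand: Fixed driver stand; origin at the centre of the underside of its flat base plate, 250 x 150 x 8 mm. Its +x is the way in under the head. Open front part: x = -125 to 10 mm. Two rails 8 mm high, inner faces at y = +-31 mm, x = 34 to 105, their mouths flaring outward back to x = 10. Stop: face at x = 105, 90 mm wide, 20 mm high. Two 18 mm columns at x = 75, y = +-62 carry the head.
- head: Fixed head of the stand: grey bridge 80 (along stand x) x 150 x 16 mm over stand x = 35 to 115 mm, underside 44 mm above the plate; in its middle a 16 mm steel bit nose reaches down to 40 mm above the plate, so a case passes 6 mm under it. A black upright motor, 46 mm diameter, 108 mm tall, stands on top. Origin on the motor's axis at bench height; axes as the stand's.
- home (a point): Point on the plate's top face, 45 mm ahead (+x) of the stand's origin, where the centre of a case's underside is when the case is home: its far end touches the stop, its near end is at stand x = -15 mm, 50 mm outside the head. Axes as the stand's.
- apron (a point): Point on the middle line of the plate's top face, 50 mm behind (-x) the stand's origin, where a case can be set down clear of head and rails. Axes as the stand's.
- meter: Bystander: black multimeter 80 x 150 x 36 mm (plus a knob 8 mm high) lying on the bench; origin at the centre of its underside.
- mug: Bystander: white mug, 80 mm across, 92 mm high, handle at its +y; origin under its centre.
- battery_pack: Bystander: open holder with three cells, 70 x 60 x 18 mm; origin at the centre of its underside.
- screwdriver: Bystander: yellow-handled screwdriver lying on the bench, long axis x.
There are look-alikes about, which are no part of the job. What is shaped like the box_a but green or orange is not meant.

How it is judged:
By the outcome, as a careful person would: the job done as asked, in the order asked, and still so for the second after the job is handed in, with the robot touching nothing.
It also fails if it takes over 72 s, if anything falls off the work surface, if the arm or the gripper's body presses on something with over 40 N, if the wrist force passes 120 N, or if a joint passes its speed limit or range.

## Working session

There is one attempt and no reset: what is moved stays moved. The work goes in short steps, Python scripts to look and compute and a tool call to move; the robot and the scene stay as the last step left them, time stands still between calls to the robot, and variables do not carry over. Pictures are saved under pics/ and viewed, at most 10 in all, crops included, and the job is handed in when it is done.

Besides the shell and the picture viewer there is one more tool, called after "Emit:" as a command line: name --argument value ..., lists and objects as JSON in quotes. jog_arm: Moves the arm, as the interface text tells. Its arguments: {"type":"object","properties":{"targets":{"type":"array"}},"required":["targets"]}

```bash
mkdir -p pics; ls
cat > h.py <<'E'
from plant import *
import numpy as np, cv2
from scipy.spatial.transform import Rotation as R
def cam(n):
    p=camera_params(n); f=192/np.tan(np.radians(p["fovy"])/2)
    return f,p["cx"],p["cy"],R.from_rotvec(np.ravel(p["rvec"])).as_matrix(),np.ravel(p["tvec"])
def cloud(n,d):
    f,cx,cy,M,t=cam(n); v,u=np.mgrid[:384,:512]
    c=np.stack([(u-cx)/f*d,(v-cy)/f*d,d],-1); return (c-t)@M
def atz(n,u,v,z):
    f,cx,cy,M,t=cam(n); o=-M.T@t; r=M.T@np.array([(u-cx)/f,(v-cy)/f,1]); return o+r*(z-o[2])/r[2]
E
python3 - <<'E'
from h import *
for n in("scene","top"):
    i,d=grab_frame(n); np.savez(n+".npz",i=i,d=d)
    cv2.imwrite(f"pics/{n}0.png",cv2.resize(i[...,::-1],(800,600),interpolation=cv2.INTER_CUBIC)); print(n,camera_params(n))
s=state();print({k:np.round(v,3) for k,v in s.items()})
E
```

```text
pics
scene {'fovy': 56.472485759397365, 'cx': 248.6055687742316, 'cy': 186.38412426888092, 'rvec': array([ 2.0669323 ,  0.87605752, -0.44904726]), 'tvec': array([-0.33744099, -0.21685921,  1.26042504])}
top {'fovy': 52.930992619969054, 'cx': 251.19100955327397, 'cy': 188.31216500238617, 'rvec': array([ 2.20288361, -1.981466  ,  0.22405503]), 'tvec': array([-0.08247927,  0.5341982 ,  0.88500937])}
{'time': np.float64(0.1), 'joint_pos': array([ 1.094,  0.053,  1.614,  0.   ,  1.476, -0.119]), 'joint_vel': array([-0.001, -0.001, -0.002, -0.   ,  0.002,  0.   ]), 'joint_efforts': array([-0.0000e+00, -3.9490e+01, -3.7136e+01, -0.0000e+00,  4.0000e-03,
       -0.0000e+00]), 'tool_pos': array([0.219, 0.585, 0.23 ]), 'tool_rot': array([-0.   ,  0.178,  0.984, -0.001]), 'contact_force': array([ 0.518,  0.048, -0.764]), 'ft_torque': array([0.012, 0.   , 0.06 ]), 'grasp_force': np.float64(0.0), 'gripper_width': np.float64(1.0)}
```

View pics/top0.png

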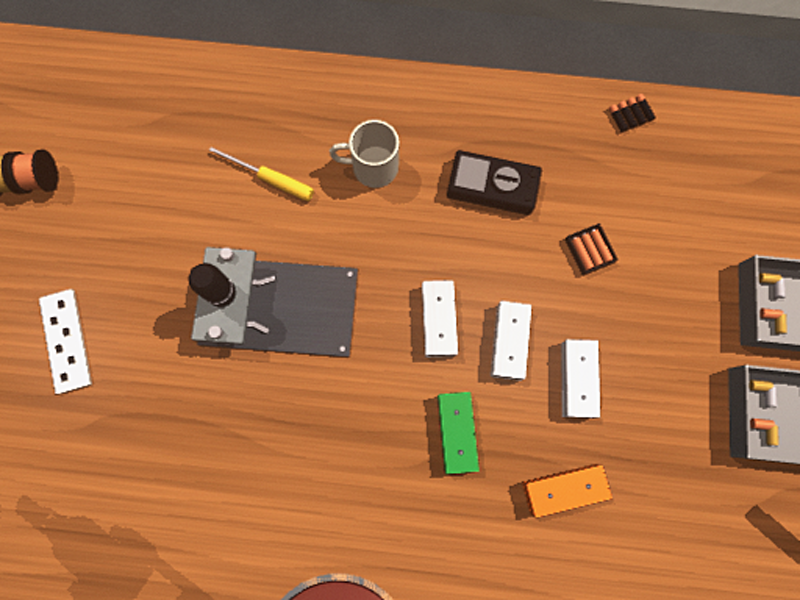

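View pics/scene0.png

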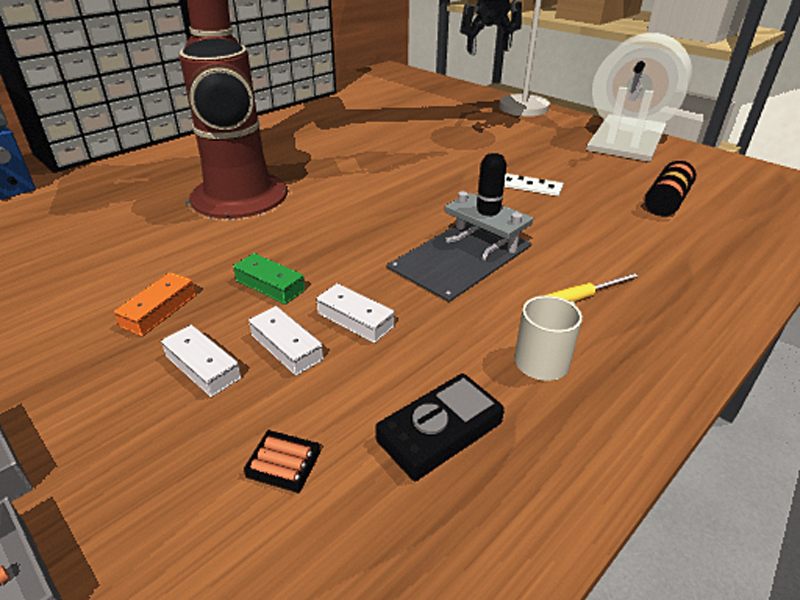

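The top view shows three bare-metal cases at about (440,318), (513,341) and (582,379). The green one (459,433) and the orange one (568,490) are look-alikes, excluded by colour. The white perforated block at (65,342) is no case either. The stand is at about (275,305), with its head at the left end and its open apron to the right, towards the cases.

```bash
cat >> h.py <<'E'
def rects(i,d,n,z0,z1,sel,amin=300):
    P=cloud(n,d); m=(d>0)&(P[...,2]>z0)&(P[...,2]<z1)&sel(i.astype(int))
    k,l=cv2.connectedComponents(m.astype(np.uint8)); out=[]
    for j in range(1,k):
        q=P[l==j]
        if len(q)<amin: continue
        v,u=np.where(l==j)
        c,s,a=cv2.minAreaRect((q[:,:2]*1000).astype(np.float32))
        b=cv2.boxPoints((c,s,a)); e=max((b[1]-b[0],b[2]-b[1]),key=np.linalg.norm)
        out.append((len(q),(int(u.mean()*1.5625),int(v.mean()*1.5625)),np.round(c,1),np.round(s,1),round(np.degrees(np.arctan2(e[1],e[0]))%180,1),round(np.median(q[:,2])*1000,1)))
    return out
white=lambda i:(i.min(-1)>130)&(np.ptp(i,-1)<40)
dark=lambda i:(i.max(-1)<100)&(np.ptp(i,-1)<30)
E
python3 - <<'E'
from h import *
for n in("top","scene"):
    z=np.load(n+".npz");i,d=z["i"],z["d"]
    print(n);[print(*r) for r in rects(i,d,n,.028,.042,white,150)]
    print('plate');[print(*r) for r in rects(i,d,n,.004,.013,dark)]
    print('head');[print(*r) for r in rects(i,d,n,.058,.076,lambda i:i.max(-1)>0,150)]
z=np.load("top.npz");i=z["i"]
a=cv2.resize(i[150:275,100:400,::-1],(800,333),interpolation=cv2.INTER_CUBIC);cv2.imwrite("pics/crop1.png",a)
E
```

```text
top
339 (471, 172) [ 769.1 -135.9] [47.7 55.7] 174.2 36.9
925 (439, 317) [ 517.8 -103.7] [119.7  49.7] 8.1 34.1
952 (511, 339) [ 493.6 -221.7] [ 50.3 119.5] 178.7 34.1
1007 (582, 378) [ 444.6 -334.8] [119.5  50.5] 3.2 34.0
plate
3515 (299, 309) [512.8 161.8] [148.8 246.6] 91.7 8.4
head
409 (19, 165) [691.4 610.6] [55.6 65.6] 101.8 64.5
1450 (226, 298) [511.4 236.5] [150.4  80.8] 1.6 68.4
scene
642 (354, 305) [ 518.1 -105.6] [119.8  50.7] 8.0 34.2
751 (284, 332) [ 495.4 -223.3] [ 51.7 120.7] 178.2 34.3
850 (198, 352) [ 445.3 -336.4] [120.8  50.8] 3.0 34.5
448 (464, 399) [ 768.2 -137.3] [49.3 55.2] 172.6 37.1
plate
2119 (454, 260) [514.4 159.4] [151.1 251.2] 92.0 8.1
head
206 (292, 83) [-417.7  473.7] [ 22.3 309.7] 91.3 66.4
467 (108, 129) [-430.5  -98.6] [408.4 148.3] 67.8 66.7
165 (629, 121) [468.  865.5] [155.   51.5] 17.6 68.2
294 (674, 176) [685.  651.8] [ 51.4 156.9] 100.2 63.9
225 (235, 177) [ 33.1 -17.6] [137.   68.5] 62.7 66.8
652 (487, 215) [513.1 235.6] [150.9  85.9] 0.7 67.7
196 (551, 313) [769.5  52.3] [67.6 26.7] 24.8 67.0
241 (546, 340) [790.4   7.4] [78.5 35.9] 25.5 66.4
```

View pics/crop1.png

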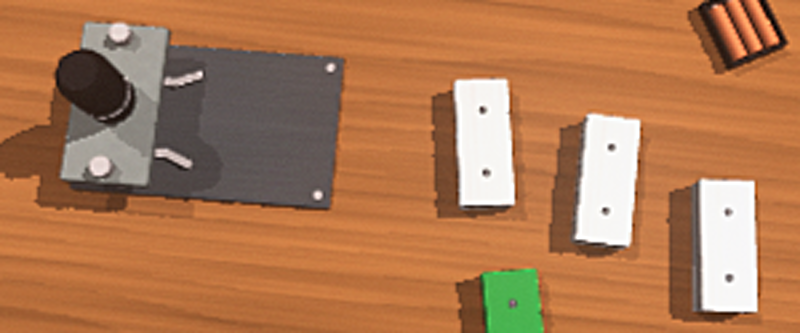

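```bash
cat >> h.py <<'E'
def plan(p,yaw,tilt=0):
    "shift/turn in tool units to world mm point p, tool down, tool x at yaw deg"
    s=state(); q=np.array(s["tool_rot"]); T=R.from_quat(q[[1,2,3,0]])
    c,n=np.cos(np.radians(yaw)),np.sin(np.radians(yaw))
    G=R.from_matrix(np.array([[c,n,0],[n,-c,0],[0,0,-1]]).T)
    print("shift",np.round(T.inv().apply(np.array(p)/1000-s["tool_pos"])/.025,2),"turn",np.round(np.degrees((T.inv()*G).as_rotvec())/8,2))
def st():
    s=state()
    for k in("time","tool_pos","tool_rot","contact_force","ft_torque","grasp_force","gripper_width"): print(k,np.round(s[k],4))
E
python3 -c "
from h import *
plan((518,-104.6,150),188)"
```

```text
shift [-20.88 -21.63   3.24] turn [-0.01 -0.   -3.56]
```

Emit:
jog_arm --targets '[[[-20.88,-21.63,1.6],[0,0,-3.56],85],[[-20.88,-21.63,1.6],[0,0,-3.56],85],[[-20.88,-21.63,1.6],[0,0,-3.56],85],[[-20.88,-21.63,1.6],[0,0,-3.56],85],[[-20.88,-21.63,1.6],[0,0,-3.56],85],[[-20.88,-21.63,1.6],[0,0,-3.56],85],[[-20.88,-21.63,1.6],[0,0,-3.56],85],[[-20.88,-21.63,1.6],[0,0,-3.56],85]]'

```text
time: 1.1
tool_pos: [0.4174, 0.1271, 0.2045]
tool_rot: [0.0, -0.07, 0.998, 0.0]
contact_force: [0.8, 0.4, 0.6]
gripper_width: 0.85
grasp_force: 0.0
```

```bash
python3 -c "
from h import *
st();plan((518,-104.6,100),188)"
```

```text
time 1.1
tool_pos [0.4174 0.1271 0.2045]
tool_rot [ 2.000e-04 -6.960e-02  9.976e-01  1.000e-04]
contact_force [0.7971 0.4269 0.5575]
ft_torque [ 0.0288 -0.0174 -0.0124]
grasp_force 0.0
gripper_width 0.8497
shift [-2.69 -9.74  4.18] turn [ 0.  0. -0.]
```

Emit:
jog_arm --targets '[[[-2.4,-9.0,2],[0,0,0],85],[[-2.4,-9.0,2],[0,0,0],85],[[-2.4,-9.0,2],[0,0,0],85],[[-2.4,-9.0,3],[0,0,0],85],[[-2.4,-9.0,3.5],[0,0,0],85],[[-2.4,-9.0,3.5],[0,0,0],85],[[-2.4,-9.0,3.5],[0,0,0],85]]'

```text
time: 1.98
tool_pos: [0.5082, -0.0845, 0.1183]
tool_rot: [0.001, -0.07, 0.998, -0.0]
contact_force: [-1.0, 0.2, -0.1]
gripper_width: 0.847
grasp_force: 0.0
```

```bash
python3 -c "
from h import *
st();plan((518,-104.6,3),188)"
```

```text
time 1.975
tool_pos [ 0.5082 -0.0845  0.1183]
tool_rot [ 7.000e-04 -7.030e-02  9.975e-01 -2.000e-04]
contact_force [-0.9637  0.1701 -0.0553]
ft_torque [-0.027  -0.031  -0.0148]
grasp_force 0.0
gripper_width 0.8469
shift [-0.27 -0.85  4.61] turn [-0.    0.01  0.01]
```

Emit:
jog_arm --targets '[[[-0.27,-0.85,0.5],[0,0,0],85],[[-0.27,-0.85,1.5],[0,0,0],85],[[-0.27,-0.85,3],[0,0,0],85],[[-0.27,-0.85,4],[0,0,0],85],[[-0.27,-0.85,4.6],[0,0,0],85],[[-0.27,-0.85,4.6],[0,0,0],85],[[-0.27,-0.85,4.6],[0,0,0],50],[[-0.27,-0.85,4.6],[0,0,0],40]]'

```text
time: 2.98
tool_pos: [0.5192, -0.106, 0.0043]
tool_rot: [0.002, -0.07, 0.998, -0.001]
contact_force: [0.7, 1.3, 4.7]
gripper_width: 0.57
grasp_force: 65.2
```

Emit:
jog_arm --targets '[[[0,0,0],[0,0,0],40],[[0,0,0],[0,0,0],40],[[0,0,0],[0,0,0],40]]'

```text
time: 3.35
tool_pos: [0.5191, -0.106, 0.0043]
tool_rot: [0.002, -0.07, 0.998, -0.001]
contact_force: [-0.4, -0.5, 6.6]
gripper_width: 0.577
grasp_force: 65.3
```

```bash
python3 -c "
from h import *
st()"
```

```text
time 3.35
tool_pos [ 0.5191 -0.106   0.0043]
tool_rot [ 1.600e-03 -6.960e-02  9.976e-01 -5.000e-04]
contact_force [-0.4427 -0.5226  6.5876]
ft_torque [0.2228 0.0716 0.0763]
grasp_force 65.2762
gripper_width 0.5769
```

Emit:
jog_arm --targets '[[[0,0,-1],[0,0,0],40],[[0,0,-2.5],[0,0,0],40],[[0,0,-4],[0,1,0],40],[[0,0,-4],[0,2,0],40],[[0,0,-4],[0,3,0],40],[[0,0,-4],[0,4.2,0],40],[[0,0,-4],[0,4.2,0],40],[[0,0,-4],[0,4.2,0],40]]'

```text
time: 4.35
tool_pos: [0.5172, -0.1055, 0.1021]
tool_rot: [-0.288, -0.067, 0.955, -0.02]
contact_force: [0.3, -0.9, -1.3]
gripper_width: 0.574
grasp_force: 64.2
```

Emit:
jog_arm --targets '[[[0,0,0],[0,0,0],40],[[0,0,0],[0,0,0],40],[[0,0,0],[0,0,0],40],[[0,0,0],[0,-1,0],40],[[0,0,0],[0,-2,0],40],[[0,0,0],[0,-3,0],40],[[0,0,0],[0,-4.2,0],40],[[0,0,0],[0,-4.2,0],40]]'

```text
time: 5.35
tool_pos: [0.5148, -0.1054, 0.102]
tool_rot: [-0.001, -0.069, 0.998, 0.0]
contact_force: [0.2, -0.5, -1.7]
gripper_width: 0.575
grasp_force: 64.1
```

Emit:
jog_arm --targets '[[[0,0,0],[0,0,0],40],[[0,0,0],[0,0,0],40]]'

```text
time: 5.6
tool_pos: [0.5186, -0.1056, 0.1027]
tool_rot: [-0.0, -0.07, 0.998, -0.0]
contact_force: [-0.1, 0.1, -2.6]
gripper_width: 0.575
grasp_force: 64.1
```

```bash
cat >> h.py <<'E'
def meas(n=6):
    a=[]
    for _ in range(n):
        s=state(); a.append(np.r_[s["contact_force"],s["ft_torque"]]); grab_frame("top")
    a=np.array(a); q=s["tool_rot"]; T=R.from_quat(q[[1,2,3,0]])
    print("F",a[:,:3].mean(0).round(3),"M",a[:,3:].mean(0).round(4),"sd",a.std(0).round(4),"t",s["time"])
    print("world->tool M",T.inv().apply(a[:,3:].mean(0)).round(4),"pos",s["tool_pos"].round(4),q.round(4))
E
python3 -c "
from h import *
meas()"
```

```text
F [ 0.052 -0.06  -2.382] M [ 0.0113 -0.0091  0.0032] sd [0.6406 0.5897 0.2609 0.0213 0.0175 0.0061] t 5.85
world->tool M [-0.01   -0.0106 -0.0032] pos [ 0.5179 -0.1055  0.1022] [-3.000e-04 -6.980e-02  9.976e-01  1.000e-04]
```

Emit:
jog_arm --targets '[[[0,0,0],[0,-1,0],40],[[0,0,0],[0,-2,0],40],[[0,0,0],[0,-3,0],40],[[0,0,0],[0,-4.2,0],40],[[0,0,0],[0,-4.2,0],40],[[0,0,0],[0,-4.2,0],40],[[0,0,0],[0,-4.2,0],40],[[0,0,0],[0,-4.2,0],40]]'

```text
time: 6.9
tool_pos: [0.5187, -0.1056, 0.1035]
tool_rot: [0.289, -0.067, 0.955, 0.02]
contact_force: [-0.4, 0.0, -2.1]
gripper_width: 0.577
grasp_force: 64.2
```

Emit:
jog_arm --targets '[[[0,0,0],[0,0,0],40],[[0,0,0],[0,1,0],40],[[0,0,0],[0,2,0],40],[[0,0,0],[0,3,0],40],[[0,0,0],[0,4.2,0],40],[[0,0,0],[0,4.2,0],40],[[0,0,0],[0,4.2,0],40],[[0,0,0],[0,4.2,0],40]]'

```text
time: 7.9
tool_pos: [0.5165, -0.1055, 0.102]
tool_rot: [0.0, -0.069, 0.998, 0.0]
contact_force: [0.2, -0.6, -1.9]
gripper_width: 0.577
grasp_force: 64.3
```

```bash
python3 -c "
from h import *
meas(8)"
```

```text
F [ 0.035 -0.203 -1.703] M [ 0.0016 -0.0095  0.0138] sd [0.3232 0.6434 0.4251 0.0272 0.0284 0.0335] t 8.25
world->tool M [-0.0003 -0.0097 -0.0138] pos [ 0.5174 -0.1056  0.1025] [ 3.000e-04 -6.940e-02  9.976e-01 -1.000e-04]
```

Emit:
jog_arm --targets '[[[0,0,1.5],[0,0,0],40],[[0,0,3],[0,0,0],40],[[0,0,3.7],[0,0,0],40],[[0,0,3.9],[0,0,0],40],[[0,0,3.9],[0,0,0],40],[[0,0,3.9],[0,0,0],85],[[0,0,3.9],[0,0,0],85],[[0,0,3.9],[0,0,0],85]]'

```text
time: 9.3
tool_pos: [0.5181, -0.1058, 0.0056]
tool_rot: [0.001, -0.07, 0.998, -0.0]
contact_force: [-0.1, -0.0, 0.2]
gripper_width: 0.851
grasp_force: 0.0
```

Emit:
jog_arm --targets '[[[0,0,-1.5],[0,0,0],85],[[0,0,-3.5],[0,0,0],85],[[0,0,-3.5],[0,0,0],85],[[0,0,-3.5],[0,0,0],85]]'

```text
time: 9.8
tool_pos: [0.5175, -0.1055, 0.0924]
tool_rot: [0.0, -0.07, 0.998, -0.0]
contact_force: [-1.2, 0.7, -1.1]
gripper_width: 0.852
grasp_force: 0.0
```

```bash
python3 -c "
from h import *
meas(6)
plan((494.5,-222.5,3),178.5)"
```

```text
F [-0.493  0.411  0.171] M [0.0085 0.0122 0.0193] sd [0.5067 0.4379 0.6535 0.032  0.0374 0.029 ] t 10.05
world->tool M [-0.01    0.0109 -0.0193] pos [ 0.5166 -0.1052  0.0908] [-1.200e-03 -6.960e-02  9.976e-01  5.000e-04]
shift [ 1.53 -4.52  3.52] turn [ 0.01 -0.01  1.18]
```

Emit:
jog_arm --targets '[[[1.53,-4.52,0],[0,0,1.18],85],[[1.53,-4.52,0],[0,0,1.18],85],[[1.53,-4.52,0],[0,0,1.18],85],[[1.53,-4.52,1.5],[0,0,1.18],85],[[1.53,-4.52,3],[0,0,1.18],85],[[1.53,-4.52,3.5],[0,0,1.18],85],[[1.53,-4.52,3.5],[0,0,1.18],85],[[1.53,-4.52,3.5],[0,0,1.18],40]]'

```text
time: 11.1
tool_pos: [0.4966, -0.2232, 0.0065]
tool_rot: [0.001, 0.013, 1.0, -0.001]
contact_force: [0.1, -0.4, 0.2]
gripper_width: 0.654
grasp_force: 0.0
```

Emit:
jog_arm --targets '[[[0,0,0],[0,0,0],40],[[0,0,0],[0,0,0],40],[[0,0,0],[0,0,0],40]]'

```text
time: 11.48
tool_pos: [0.497, -0.2236, 0.007]
tool_rot: [0.002, 0.013, 1.0, -0.001]
contact_force: [-0.7, 0.6, 6.2]
gripper_width: 0.573
grasp_force: 65.6
```

Emit:
jog_arm --targets '[[[0,0,-1],[0,0,0],40],[[0,0,-2.5],[0,0,0],40],[[0,0,-4],[0,1,0],40],[[0,0,-4],[0,2,0],40],[[0,0,-4],[0,3,0],40],[[0,0,-4],[0,4.2,0],40],[[0,0,-4],[0,4.2,0],40],[[0,0,-4],[0,4.2,0],40]]'

```text
time: 12.48
tool_pos: [0.495, -0.2227, 0.1046]
tool_rot: [-0.288, 0.012, 0.957, 0.004]
contact_force: [0.4, 0.4, -1.5]
gripper_width: 0.573
grasp_force: 64.6
```

Emit:
jog_arm --targets '[[[0,0,0],[0,0,0],40],[[0,0,0],[0,0,0],40],[[0,0,0],[0,0,0],40],[[0,0,0],[0,-1,0],40],[[0,0,0],[0,-2,0],40],[[0,0,0],[0,-3,0],40],[[0,0,0],[0,-4.2,0],40],[[0,0,0],[0,-4.2,0],40]]'

```text
time: 13.48
tool_pos: [0.4928, -0.2222, 0.1046]
tool_rot: [-0.001, 0.014, 1.0, 0.0]
contact_force: [1.1, -0.8, -1.4]
gripper_width: 0.575
grasp_force: 64.6
```

Emit:
jog_arm --targets '[[[0,0,0],[0,0,0],40],[[0,0,0],[0,0,0],40]]'

```text
time: 13.72
tool_pos: [0.4963, -0.223, 0.1052]
tool_rot: [-0.0, 0.012, 1.0, -0.0]
contact_force: [-0.0, -0.2, -2.1]
gripper_width: 0.572
grasp_force: 64.6
```

```bash
python3 -c "
from h import *
meas(12)"
```

```text
F [ 0.015 -0.037 -1.797] M [ 0.013  -0.0038 -0.0005] sd [0.5599 0.3189 0.4336 0.0285 0.0295 0.0239] t 14.275
world->tool M [-0.0131 -0.0034  0.0005] pos [ 0.4953 -0.2227  0.1048] [-0.      0.0128  0.9999  0.    ]
```

Emit:
jog_arm --targets '[[[0,0,0],[0,-1,0],40],[[0,0,0],[0,-2,0],40],[[0,0,0],[0,-3,0],40],[[0,0,0],[0,-4.2,0],40],[[0,0,0],[0,-4.2,0],40],[[0,0,0],[0,-4.2,0],40],[[0,0,0],[0,-4.2,0],40],[[0,0,0],[0,-4.2,0],40]]'

```text
time: 15.32
tool_pos: [0.4964, -0.223, 0.1059]
tool_rot: [0.289, 0.012, 0.957, -0.004]
contact_force: [-0.5, 0.6, -2.2]
gripper_width: 0.576
grasp_force: 64.6
```

Emit:
jog_arm --targets '[[[0,0,0],[0,0,0],40],[[0,0,0],[0,1,0],40],[[0,0,0],[0,2,0],40],[[0,0,0],[0,3,0],40],[[0,0,0],[0,4.2,0],40],[[0,0,0],[0,4.2,0],40],[[0,0,0],[0,4.2,0],40],[[0,0,0],[0,4.2,0],40]]'

```text
time: 16.32
tool_pos: [0.4943, -0.2226, 0.1045]
tool_rot: [0.0, 0.013, 1.0, 0.0]
contact_force: [-0.7, -0.6, -2.2]
gripper_width: 0.574
grasp_force: 64.6
```

```bash
python3 -c "
from h import *
meas(12)"
```

```text
F [-0.086 -0.187 -1.863] M [-0.017  -0.0001 -0.0056] sd [0.3856 0.4779 0.4131 0.0232 0.0268 0.0305] t 16.875
world->tool M [ 0.017  -0.0006  0.0056] pos [ 0.4953 -0.2227  0.1049] [ 0.      0.0127  0.9999 -0.    ]
```

Emit:
jog_arm --targets '[[[0,0,1.5],[0,0,0],40],[[0,0,3],[0,0,0],40],[[0,0,3.7],[0,0,0],40],[[0,0,3.9],[0,0,0],40],[[0,0,3.9],[0,0,0],40],[[0,0,3.9],[0,0,0],85],[[0,0,3.9],[0,0,0],85],[[0,0,3.9],[0,0,0],85]]'

```text
time: 17.92
tool_pos: [0.4958, -0.2231, 0.008]
tool_rot: [0.001, 0.013, 1.0, -0.0]
contact_force: [-0.5, 1.1, 0.7]
gripper_width: 0.854
grasp_force: 0.0
```

Emit:
jog_arm --targets '[[[0,0,-1.5],[0,0,0],85],[[0,0,-3.5],[0,0,0],85],[[0,0,-3.5],[0,0,0],85],[[0,0,-3.5],[0,0,0],85]]'

```text
time: 18.42
tool_pos: [0.4952, -0.2227, 0.0948]
tool_rot: [0.0, 0.013, 1.0, -0.0]
contact_force: [-0.1, 0.9, -1.2]
gripper_width: 0.851
grasp_force: 0.0
```

```bash
python3 -c "
from h import *
st();plan((445,-335.6,4),183.1)"
```

```text
time 18.425
tool_pos [ 0.4952 -0.2227  0.0948]
tool_rot [ 1.000e-04  1.270e-02  9.999e-01 -0.000e+00]
contact_force [-0.1453  0.8601 -1.2333]
ft_torque [-0.0458  0.022   0.0174]
grasp_force 0.0
gripper_width 0.8509
shift [ 1.89 -4.57  3.63] turn [-0.    0.   -0.57]
```

Emit:
jog_arm --targets '[[[1.9,-4.55,0],[0,0,-0.57],85],[[1.9,-4.55,0],[0,0,-0.57],85],[[1.9,-4.55,0],[0,0,-0.57],85],[[1.9,-4.55,1.5],[0,0,-0.57],85],[[1.9,-4.55,3],[0,0,-0.57],85],[[1.9,-4.55,3.5],[0,0,-0.57],85],[[1.9,-4.55,3.5],[0,0,-0.57],85],[[1.9,-4.55,3.5],[0,0,-0.57],40]]'

```text
time: 19.42
tool_pos: [0.446, -0.3358, 0.0088]
tool_rot: [0.001, -0.027, 1.0, -0.001]
contact_force: [-0.1, 0.0, 0.5]
gripper_width: 0.654
grasp_force: 0.0
```

Emit:
jog_arm --targets '[[[0,0,0],[0,0,0],40],[[0,0,0],[0,0,0],40],[[0,0,0],[0,0,0],40]]'

```text
time: 19.8
tool_pos: [0.4462, -0.3363, 0.0094]
tool_rot: [0.001, -0.027, 1.0, -0.001]
contact_force: [0.6, 1.0, 6.2]
gripper_width: 0.574
grasp_force: 65.8
```

Emit:
jog_arm --targets '[[[0,0,-1],[0,0,0],40],[[0,0,-2.5],[0,0,0],40],[[0,0,-4],[0,1,0],40],[[0,0,-4],[0,2,0],40],[[0,0,-4],[0,3,0],40],[[0,0,-4],[0,4.2,0],40],[[0,0,-4],[0,4.2,0],40],[[0,0,-4],[0,4.2,0],40]]'

```text
time: 20.8
tool_pos: [0.4446, -0.3351, 0.1071]
tool_rot: [-0.288, -0.026, 0.957, -0.008]
contact_force: [-0.0, -0.7, -2.0]
gripper_width: 0.568
grasp_force: 65.0
```

Emit:
jog_arm --targets '[[[0,0,0],[0,0,0],40],[[0,0,0],[0,0,0],40],[[0,0,0],[0,0,0],40],[[0,0,0],[0,-1,0],40],[[0,0,0],[0,-2,0],40],[[0,0,0],[0,-3,0],40],[[0,0,0],[0,-4.2,0],40],[[0,0,0],[0,-4.2,0],40]]'

```text
time: 21.8
tool_pos: [0.4427, -0.3351, 0.1075]
tool_rot: [-0.001, -0.026, 1.0, 0.0]
contact_force: [0.6, 0.1, -1.3]
gripper_width: 0.574
grasp_force: 64.9
```

Emit:
jog_arm --targets '[[[0,0,0],[0,0,0],40],[[0,0,0],[0,0,0],40]]'

```text
time: 22.05
tool_pos: [0.4457, -0.3353, 0.1074]
tool_rot: [-0.0, -0.028, 1.0, -0.0]
contact_force: [-0.6, -0.6, -1.5]
gripper_width: 0.57
grasp_force: 64.9
```

```bash
python3 -c "
from h import *
meas(12)"
```

```text
F [-0.016 -0.213 -2.138] M [-0.0037 -0.0047 -0.0057] sd [0.3307 0.3632 0.3945 0.0415 0.0312 0.0288] t 22.6
world->tool M [ 0.004  -0.0045  0.0057] pos [ 0.4449 -0.3352  0.1073] [-0.     -0.027   0.9996  0.    ]
```

Emit:
jog_arm --targets '[[[0,0,0],[0,-1,0],40],[[0,0,0],[0,-2,0],40],[[0,0,0],[0,-3,0],40],[[0,0,0],[0,-4.2,0],40],[[0,0,0],[0,-4.2,0],40],[[0,0,0],[0,-4.2,0],40],[[0,0,0],[0,-4.2,0],40],[[0,0,0],[0,-4.2,0],40]]'

```text
time: 23.65
tool_pos: [0.4458, -0.3354, 0.1081]
tool_rot: [0.289, -0.027, 0.957, 0.008]
contact_force: [-0.2, -0.0, -2.1]
gripper_width: 0.574
grasp_force: 65.0
```

Emit:
jog_arm --targets '[[[0,0,0],[0,0,0],40],[[0,0,0],[0,1,0],40],[[0,0,0],[0,2,0],40],[[0,0,0],[0,3,0],40],[[0,0,0],[0,4.2,0],40],[[0,0,0],[0,4.2,0],40],[[0,0,0],[0,4.2,0],40],[[0,0,0],[0,4.2,0],40]]'

```text
time: 24.65
tool_pos: [0.4439, -0.3351, 0.1069]
tool_rot: [0.0, -0.026, 1.0, 0.0]
contact_force: [-0.2, 0.1, -2.8]
gripper_width: 0.569
grasp_force: 65.0
```

```bash
python3 -c "
from h import *
meas(12)
th=np.radians(91.8)
print([np.array([514,161])+x*np.array([np.cos(th),np.sin(th)]) for x in(-55,-64)])
plan((515.6,106,115),91.8)"
```

```text
F [-0.088 -0.161 -2.215] M [ 0.0001 -0.0111 -0.0009] sd [0.374  0.536  0.3053 0.0282 0.0181 0.0208] t 25.2
world->tool M [ 0.0005 -0.0111  0.0009] pos [ 0.4449 -0.3353  0.1074] [ 1.000e-04 -2.700e-02  9.996e-01 -0.000e+00]
[array([515.72759175, 106.02713918]), array([516.01028858,  97.03158014])]
shift [-3.78 17.47 -0.31] turn [ 0.    0.   11.41]
```

The torque sensor is too noisy: all three differences come out near zero. The joint efforts looked much cleaner, so I'll use the pitch joint effort on the case now in hand.

```bash
cat >> h.py <<'E'
def eff(n=4):
    a=[]
    for _ in range(n):
        s=state(); a.append(s["joint_efforts"]); f=s["ft_torque"]; grab_frame("top")
    a=np.array(a); print("eff",a.mean(0).round(4),"sd",a.std(0).round(4),"t",s["time"],"q",s["joint_pos"].round(4))
E
python3 -c "
from h import *
eff()"
```

```text
eff [-2.17000e-02 -3.54095e+01 -3.53081e+01 -2.30000e-03  1.70000e-03
 -2.00000e-04] sd [0.0069 0.0046 0.0024 0.0002 0.     0.0001] t 25.4 q [-7.7920e-01  1.7000e-03  1.8798e+00 -0.0000e+00  1.2601e+00 -2.4042e+00]
```

Emit:
jog_arm --targets '[[[0,0,0],[0,1.3,0],40],[[0,0,0],[0,2.6,0],40],[[0,0,0],[0,3.9,0],40],[[0,0,0],[0,5,0],40],[[0,0,0],[0,5,0],40],[[0,0,0],[0,5,0],40],[[0,0,0],[0,5,0],40],[[0,0,0],[0,5,0],40]]'

```text
time: 26.45
tool_pos: [0.4447, -0.3357, 0.1085]
tool_rot: [-0.341, -0.025, 0.94, -0.01]
contact_force: [-0.3, -0.1, -1.8]
gripper_width: 0.575
grasp_force: 65.0
```

Emit:
jog_arm --targets '[[[0,0,0],[0,0,0],40],[[0,0,0],[0,-1,0],40],[[0,0,0],[0,-2,0],40],[[0,0,0],[0,-3,0],40],[[0,0,0],[0,-4,0],40],[[0,0,0],[0,-5,0],40],[[0,0,0],[0,-5,0],40],[[0,0,0],[0,-5,0],40]]'

```text
time: 27.45
tool_pos: [0.4449, -0.3353, 0.1076]
tool_rot: [-0.001, -0.027, 1.0, -0.0]
contact_force: [1.2, -0.6, -1.6]
gripper_width: 0.573
grasp_force: 64.9
```

Emit:
jog_arm --targets '[[[0,0,0],[0,0,0],40],[[0,0,0],[0,0,0],40],[[0,0,0],[0,0,0],40]]'

```text
time: 27.82
tool_pos: [0.4453, -0.3351, 0.1071]
tool_rot: [-0.0, -0.027, 1.0, 0.0]
contact_force: [0.7, -0.8, -2.2]
gripper_width: 0.57
grasp_force: 64.9
```

```bash
python3 -c "
from h import *
eff();meas(1)"
```

```text
eff [ 3.44000e-02 -3.53778e+01 -3.53383e+01 -2.20000e-03  2.90000e-03
  9.00000e-04] sd [0.0068 0.0256 0.008  0.001  0.0007 0.0002] t 27.975 q [-7.7900e-01  2.0000e-03  1.8796e+00 -1.0000e-04  1.2602e+00 -2.4041e+00]
F [-1.352 -0.166 -3.101] M [0.008  0.0153 0.0013] sd [0. 0. 0. 0. 0. 0.] t 28.025
world->tool M [-0.0089  0.0149 -0.0013] pos [ 0.445  -0.3352  0.1073] [-1.000e-04 -2.710e-02  9.996e-01  1.000e-04]
```

Emit:
jog_arm --targets '[[[0,0,0],[0,1.3,0],40],[[0,0,0],[0,2.6,0],40],[[0,0,0],[0,3.9,0],40],[[0,0,0],[0,5,0],40],[[0,0,0],[0,5,0],40]]'

```text
time: 28.7
tool_pos: [0.4456, -0.3344, 0.1045]
tool_rot: [-0.343, -0.027, 0.939, -0.008]
contact_force: [-0.4, 0.7, -2.5]
gripper_width: 0.573
grasp_force: 65.0
```

```bash
python3 -c "
from h import *
i,d=grab_frame('scene');cv2.imwrite('pics/tilt.png',cv2.resize(i[100:290,60:300,::-1],(758,600)))
meas(8);eff(1)
s=state();print({k:np.shape(v) for k,v in s.items()})"
```

```text
F [ 0.033 -0.22  -1.946] M [ 0.0261 -0.5399 -0.0022] sd [0.4304 0.3285 0.4438 0.0118 0.0279 0.0359] t 29.1
world->tool M [ 3.000e-04 -5.405e-01  3.800e-03] pos [ 0.4447 -0.3356  0.1084] [-0.3409 -0.0249  0.9397 -0.0096]
eff [-1.52000e-02 -4.97302e+01 -3.23113e+01 -1.33920e+00  1.96930e+00
 -4.00000e-04] sd [0. 0. 0. 0. 0. 0.] t 29.15 q [-0.5869  0.3975  1.5409 -0.403   1.7762 -2.1764]
{'time': (), 'joint_pos': (6,), 'joint_vel': (6,), 'joint_efforts': (6,), 'tool_pos': (3,), 'tool_rot': (4,), 'contact_force': (3,), 'ft_torque': (3,), 'grasp_force': (), 'gripper_width': ()}
```

View pics/tilt.png

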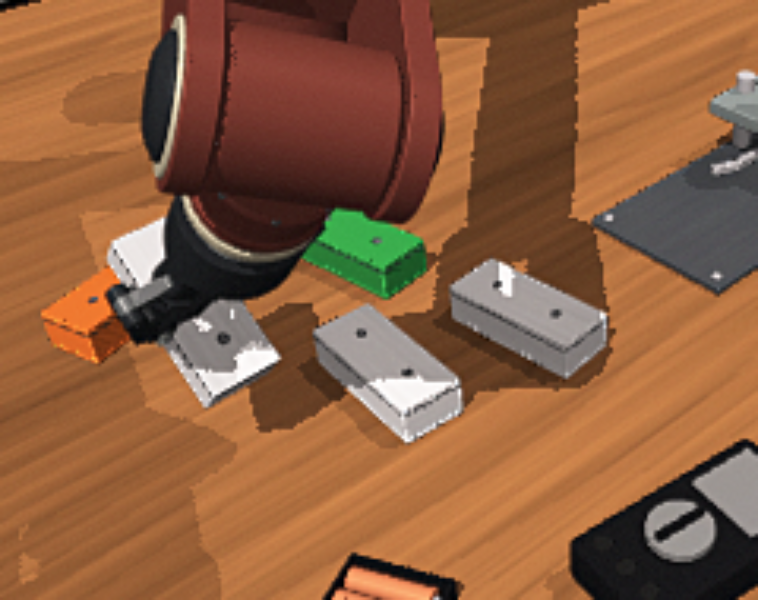

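The picture shows the held case at about (215,350) tilting along with the gripper, so the grip does not slip. Its J4 and J5 efforts stay within 0.002 N m after opposite tilts, where a ball would give about 0.03. This case is sound, so I set it back and retest the other two by joint effort.

Emit:
jog_arm --targets '[[[0,0,0],[0,-1.3,0],40],[[0,0,0],[0,-2.6,0],40],[[0,0,0],[0,-3.9,0],40],[[0,0,0],[0,-5,0],40],[[0,0,0],[0,-5,0],40],[[0,0,0],[0,-5,0],40]]'

```text
time: 29.95
tool_pos: [0.445, -0.3353, 0.1076]
tool_rot: [-0.001, -0.027, 1.0, -0.0]
contact_force: [-0.3, 0.4, -2.3]
gripper_width: 0.571
grasp_force: 64.9
```

Emit:
jog_arm --targets '[[[0,0,1.5],[0,0,0],40],[[0,0,3],[0,0,0],40],[[0,0,3.7],[0,0,0],40],[[0,0,3.9],[0,0,0],40],[[0,0,3.9],[0,0,0],40],[[0,0,3.9],[0,0,0],85],[[0,0,3.9],[0,0,0],85],[[0,0,3.9],[0,0,0],85]]'

```text
time: 30.95
tool_pos: [0.4453, -0.3357, 0.0106]
tool_rot: [0.0, -0.027, 1.0, -0.001]
contact_force: [-0.6, 0.5, 0.4]
gripper_width: 0.845
grasp_force: 0.0
```

Emit:
jog_arm --targets '[[[0,0,-1.5],[0,0,0],85],[[0,0,-3.5],[0,0,0],85],[[0,0,-3.5],[0,0,0],85],[[0,0,-3.5],[0,0,0],85]]'

```text
time: 31.45
tool_pos: [0.4448, -0.3352, 0.0974]
tool_rot: [0.0, -0.027, 1.0, -0.0]
contact_force: [-0.5, -0.6, -0.8]
gripper_width: 0.851
grasp_force: 0.0
```

```bash
python3 -c "
from h import *
eff(1)
plan((495.3,-222.7,5),178.5)"
```

```text
eff [-9.70000e-03 -3.59094e+01 -3.53082e+01 -2.00000e-04 -5.04000e-02
  1.00000e-04] sd [0. 0. 0. 0. 0. 0.] t 31.45 q [-0.7793  0.0132  1.8864 -0.      1.2418 -2.4042]
shift [-2.28  4.36  3.65] turn [ 0.01 -0.01  0.57]
```

Emit:
jog_arm --targets '[[[-2.28,4.36,0],[0,0,0.57],85],[[-2.28,4.36,0],[0,0,0.57],85],[[-2.28,4.36,0],[0,0,0.57],85],[[-2.28,4.36,1.5],[0,0,0.57],85],[[-2.28,4.36,3],[0,0,0.57],85],[[-2.28,4.36,3.6],[0,0,0.57],85],[[-2.28,4.36,3.6],[0,0,0.57],85],[[-2.28,4.36,3.6],[0,0,0.57],40]]'

```text
time: 32.5
tool_pos: [0.4968, -0.2242, 0.0087]
tool_rot: [0.001, 0.013, 1.0, -0.001]
contact_force: [-0.2, -0.4, 0.1]
gripper_width: 0.658
grasp_force: 0.0
```

Emit:
jog_arm --targets '[[[0,0,0],[0,0,0],40],[[0,0,0],[0,0,0],40],[[0,0,-1],[0,0,0],40],[[0,0,-2.5],[0,1,0],40],[[0,0,-4],[0,2.3,0],40],[[0,0,-4],[0,3.5,0],40],[[0,0,-4],[0,4.5,0],40],[[0,0,-4],[0,4.5,0],40]]'

```text
time: 33.5
tool_pos: [0.4961, -0.2226, 0.1047]
tool_rot: [-0.31, 0.011, 0.951, 0.005]
contact_force: [-0.0, 0.4, -1.8]
gripper_width: 0.568
grasp_force: 65.0
```

Emit:
jog_arm --targets '[[[0,0,0],[0,0,0],40],[[0,0,0],[0,0,0],40],[[0,0,0],[0,0,0],40],[[0,0,0],[0,0,0],40],[[0,0,0],[0,-1,0],40],[[0,0,0],[0,-2,0],40],[[0,0,0],[0,-3,0],40],[[0,0,0],[0,-4,0],40]]'

```text
time: 34.5
tool_pos: [0.4961, -0.2235, 0.1082]
tool_rot: [-0.032, 0.013, 0.999, -0.0]
contact_force: [0.1, -0.5, -1.8]
gripper_width: 0.576
grasp_force: 65.0
```

Emit:
jog_arm --targets '[[[0,0,0],[0,-0.5,0],40],[[0,0,0],[0,-0.5,0],40],[[0,0,0],[0,-0.5,0],40],[[0,0,0],[0,-0.5,0],40]]'

```text
time: 35.0
tool_pos: [0.4964, -0.2233, 0.1073]
tool_rot: [-0.0, 0.013, 1.0, 0.0]
contact_force: [-0.4, 0.0, -3.1]
gripper_width: 0.573
grasp_force: 65.0
```

```bash
python3 -c "
from h import *
eff(3);meas(4)"
```

```text
eff [-4.60000e-02 -3.40327e+01 -3.51258e+01 -8.90000e-03  1.49000e-02
  1.50000e-03] sd [0.019  0.0498 0.0358 0.0016 0.0033 0.0003] t 35.1 q [-5.5940e-01 -2.8400e-02  1.9098e+00 -2.0000e-04  1.2609e+00 -2.1051e+00]
F [ 0.075 -0.667 -1.781] M [ 0.0151 -0.0047  0.0123] sd [0.5441 0.3279 0.3409 0.0548 0.0168 0.0237] t 35.3
world->tool M [-0.0152 -0.0043 -0.0124] pos [ 0.4961 -0.2232  0.1072] [-2.000e-04  1.260e-02  9.999e-01  1.000e-04]
```

```bash
python3 -c "
from h import *
eff(3)"
```

```text
eff [ 1.61000e-02 -3.37867e+01 -3.51631e+01 -2.50000e-03  4.80000e-03
  2.00000e-04] sd [0.0006 0.0061 0.0045 0.0001 0.0002 0.0001] t 35.45 q [-0.5599 -0.0296  1.9108 -0.      1.2605 -2.1052]
```

Emit:
jog_arm --targets '[[[0,0,0],[0,-1.2,0],40],[[0,0,0],[0,-2.4,0],40],[[0,0,0],[0,-3.6,0],40],[[0,0,0],[0,-4.5,0],40],[[0,0,0],[0,-4.5,0],40],[[0,0,0],[0,-4.5,0],40],[[0,0,0],[0,-4.5,0],40],[[0,0,0],[0,-4.5,0],40]]'

```text
time: 36.5
tool_pos: [0.4968, -0.2235, 0.1082]
tool_rot: [0.309, 0.012, 0.951, -0.004]
contact_force: [-0.1, 0.5, -1.6]
gripper_width: 0.574
grasp_force: 65.0
```

Emit:
jog_arm --targets '[[[0,0,0],[0,1,0],40],[[0,0,0],[0,2,0],40],[[0,0,0],[0,3,0],40],[[0,0,0],[0,4,0],40],[[0,0,0],[0,4.5,0],40],[[0,0,0],[0,4.5,0],40],[[0,0,0],[0,4.5,0],40],[[0,0,0],[0,4.5,0],40]]'

```text
time: 37.5
tool_pos: [0.4954, -0.2233, 0.1072]
tool_rot: [0.0, 0.013, 1.0, 0.0]
contact_force: [-0.5, -0.2, -1.2]
gripper_width: 0.574
grasp_force: 65.0
```

```bash
python3 -c "
from h import *
eff(3);eff(3)"
```

```text
eff [ 7.57000e-02 -3.36343e+01 -3.51927e+01  4.80000e-03 -4.20000e-03
 -1.10000e-03] sd [0.0251 0.0324 0.0504 0.0018 0.0034 0.0002] t 37.6 q [-5.6050e-01 -3.1000e-02  1.9121e+00  1.0000e-04  1.2602e+00 -2.1053e+00]
eff [ 8.30000e-03 -3.37516e+01 -3.51080e+01 -4.00000e-04  2.80000e-03
 -5.00000e-04] sd [0.0114 0.028  0.0038 0.0009 0.0008 0.0001] t 37.75 q [-5.6030e-01 -3.0600e-02  1.9115e+00  1.0000e-04  1.2603e+00 -2.1053e+00]
```

Emit:
jog_arm --targets '[[[0,0,1.5],[0,0,0],40],[[0,0,3],[0,0,0],40],[[0,0,3.7],[0,0,0],40],[[0,0,3.9],[0,0,0],40],[[0,0,3.9],[0,0,0],40],[[0,0,3.9],[0,0,0],85],[[0,0,3.9],[0,0,0],85],[[0,0,3.9],[0,0,0],85]]'

```text
time: 38.8
tool_pos: [0.4965, -0.2236, 0.0106]
tool_rot: [0.001, 0.013, 1.0, -0.0]
contact_force: [-0.1, 1.0, 0.4]
gripper_width: 0.849
grasp_force: 0.0
```

Emit:
jog_arm --targets '[[[0,0,-1.5],[0,0,0],85],[[0,0,-3.5],[0,0,0],85],[[0,0,-3.5],[0,0,0],85]]'

```text
time: 39.17
tool_pos: [0.4993, -0.2253, 0.103]
tool_rot: [0.004, 0.013, 1.0, -0.003]
contact_force: [-0.5, -0.6, 0.2]
gripper_width: 0.851
grasp_force: 0.0
```

```bash
python3 -c "
from h import *
plan((517.4,-105.5,5),188)"
```

```text
shift [-0.57  4.83  3.9 ] turn [-0.04  0.06 -1.18]
```

Emit:
jog_arm --targets '[[[-0.74,4.72,0],[0,0,-1.18],85],[[-0.74,4.72,0],[0,0,-1.18],85],[[-0.74,4.72,0],[0,0,-1.18],85],[[-0.74,4.72,1.5],[0,0,-1.18],85],[[-0.74,4.72,3],[0,0,-1.18],85],[[-0.74,4.72,3.65],[0,0,-1.18],85],[[-0.74,4.72,3.65],[0,0,-1.18],85],[[-0.74,4.72,3.65],[0,0,-1.18],40]]'

```text
time: 40.17
tool_pos: [0.5186, -0.1066, 0.0075]
tool_rot: [0.001, -0.069, 0.998, -0.001]
contact_force: [-0.4, 0.1, 0.5]
gripper_width: 0.655
grasp_force: 0.0
```

Emit:
jog_arm --targets '[[[0,0,0],[0,0,0],40],[[0,0,0],[0,0,0],40],[[0,0,-1],[0,0,0],40],[[0,0,-2.5],[0,1,0],40],[[0,0,-4],[0,2.3,0],40],[[0,0,-4],[0,3.5,0],40],[[0,0,-4],[0,4.5,0],40],[[0,0,-4],[0,4.5,0],40]]'

```text
time: 41.18
tool_pos: [0.5174, -0.1052, 0.1035]
tool_rot: [-0.309, -0.067, 0.948, -0.021]
contact_force: [0.2, -0.0, -2.2]
gripper_width: 0.577
grasp_force: 64.8
```

Emit:
jog_arm --targets '[[[0,0,0],[0,0,0],40],[[0,0,0],[0,0,0],40],[[0,0,0],[0,0,0],40],[[0,0,0],[0,-1,0],40],[[0,0,0],[0,-2,0],40],[[0,0,0],[0,-3,0],40],[[0,0,0],[0,-4,0],40],[[0,0,0],[0,-4.5,0],40]]'

```text
time: 42.18
tool_pos: [0.5165, -0.106, 0.1069]
tool_rot: [0.002, -0.069, 0.998, -0.0]
contact_force: [0.2, 0.2, -1.4]
gripper_width: 0.571
grasp_force: 64.8
```

Emit:
jog_arm --targets '[[[0,0,0],[0,0,0],40],[[0,0,0],[0,0,0],40],[[0,0,0],[0,0,0],40],[[0,0,0],[0,0,0],40]]'

```text
time: 42.68
tool_pos: [0.5178, -0.1058, 0.1059]
tool_rot: [-0.0, -0.07, 0.998, 0.0]
contact_force: [-0.4, -0.1, -2.7]
gripper_width: 0.569
grasp_force: 64.8
```

```bash
python3 -c "
from h import *
eff(3);eff(3)
meas(1)"
```

```text
eff [-6.00000e-03 -3.24278e+01 -3.53373e+01  3.50000e-03 -1.86000e-02
  7.00000e-04] sd [0.0083 0.0406 0.004  0.0008 0.0013 0.0002] t 42.775 q [-3.4240e-01 -6.5500e-02  1.9479e+00 -1.0000e-04  1.2598e+00 -2.0527e+00]
eff [ 1.03000e-02 -3.23223e+01 -3.53284e+01  5.30000e-03 -2.14000e-02
  3.00000e-04] sd [0.0015 0.0177 0.0055 0.0003 0.0004 0.0001] t 42.925 q [-0.3425 -0.066   1.9483 -0.      1.2597 -2.0527]
F [-0.884 -0.075 -1.467] M [-0.0619 -0.0382 -0.0236] sd [0. 0. 0. 0. 0. 0.] t 42.975
world->tool M [ 0.0666 -0.0292  0.0236] pos [ 0.5175 -0.1058  0.106 ] [-1.000e-04 -6.960e-02  9.976e-01  0.000e+00]
```

J5 reads -0.021 N m and J4 is near zero with the case levelled, about ten times the residue of the other two. That matches a 57 g ball at one end, so the case in hand (top image, 440,318) is the rattling one. Now I'll carry it to the apron.

Emit:
jog_arm --targets '[[[-1.13,8.6,0],[0,0,12.03],40],[[-1.13,8.6,0],[0,0,12.03],40],[[-1.13,8.6,0],[0,0,12.03],40],[[-1.13,8.6,0],[0,0,12.03],40],[[-1.13,8.6,0],[0,0,12.03],40],[[-1.13,8.6,0],[0,0,12.03],40],[[-1.13,8.6,0],[0,0,12.03],40],[[-1.13,8.6,0],[0,0,12.03],40]]'

```text
time: 44.02
tool_pos: [0.5156, 0.1111, 0.1061]
tool_rot: [0.0, 0.607, 0.795, 0.0]
contact_force: [-1.2, 1.1, -1.9]
gripper_width: 0.574
grasp_force: 64.9
```

```bash
python3 -c "
from h import *
st();plan((515.6,111,40),91.8)"
```

```text
time 44.025
tool_pos [0.5156 0.1111 0.1061]
tool_rot [0.     0.6071 0.7946 0.    ]
contact_force [-1.1907  1.0818 -1.9442]
ft_torque [-0.0251 -0.0347 -0.0155]
grasp_force 64.9145
gripper_width 0.5745
shift [-0.   -0.    2.64] turn [ 0.   -0.    1.68]
```

Emit:
jog_arm --targets '[[[0,0,0.5],[0,0,1.4],40],[[0,0,1.5],[0,0,1.4],40],[[0,0,2.5],[0,0,1.4],40],[[0,0,3],[0,0,1.4],40],[[0,0,3],[0,0,1.4],40],[[0,0,3],[0,0,1.4],40]]'

```text
time: 44.78
tool_pos: [0.5165, 0.1111, 0.0322]
tool_rot: [0.001, 0.68, 0.734, 0.001]
contact_force: [1.0, 0.3, -3.2]
gripper_width: 0.574
grasp_force: 64.9
```

```bash
python3 -c "
from h import *
plan((515.6,111,15),91.8)"
```

```text
shift [ 0.   -0.04  0.69] turn [0.01 0.   0.32]
```

Emit:
jog_arm --targets '[[[0,-0.04,0.4],[0,0,0.32],40],[[0,-0.04,0.69],[0,0,0.32],40],[[0,-0.04,0.69],[0,0,0.32],40],[[0,-0.04,0.69],[0,0,0.32],85],[[0,-0.04,0.69],[0,0,0.32],85],[[0,-0.04,0.69],[0,0,0.32],85],[[-1,-0.04,0.69],[0,0,0.32],85],[[-1.88,-0.04,0.69],[0,0,0.32],85]]'

```text
time: 45.78
tool_pos: [0.5182, 0.0636, 0.0138]
tool_rot: [0.0, 0.695, 0.719, -0.0]
contact_force: [0.1, 0.0, -0.6]
gripper_width: 0.849
grasp_force: 0.0
```

```bash
python3 -c "
from h import *
st()
i,d=grab_frame('top');[print(*r) for r in rects(i,d,'top',.036,.050,white,80)];[print(*r) for r in rects(i,d,'top',.028,.036,white,80)]
cv2.imwrite('pics/apron.png',cv2.resize(i[150:275,100:400,::-1],(800,333)))
i,d=grab_frame('scene');[print(*r) for r in rects(i,d,'scene',.036,.050,white,80)]"
```

```text
time 45.775
tool_pos [0.5182 0.0636 0.0138]
tool_rot [ 0.      0.6955  0.7185 -0.    ]
contact_force [ 0.0676  0.0178 -0.554 ]
ft_torque [-0.017  -0.0299 -0.054 ]
grasp_force 0.0
gripper_width 0.8491
262 (472, 172) [ 768.4 -136. ] [48.  55.6] 173.1 37.4
179 (291, 300) [518.2 129. ] [55.7 29.2] 88.2 42.4
841 (512, 339) [ 493.8 -222.7] [ 50.3 119.8] 178.4 33.8
897 (582, 378) [ 445.  -334.7] [120.   50.9] 3.7 33.6
147 (427, 257) [517.5  73. ] [50.6 46.3] 1.7 42.0
80 (548, 324) [766.4  58.8] [47.2 11. ] 24.8 44.5
151 (546, 355) [798.9   4.3] [66.9 20.6] 36.4 42.9
443 (463, 398) [ 768.7 -137.5] [49.6 55.2] 171.8 37.2
83 (422, 410) [ 748.2 -195.3] [36.1 14.9] 85.6 44.0
135 (434, 422) [ 772.3 -197.9] [40.2 19.9] 75.3 44.3
```

View pics/apron.png

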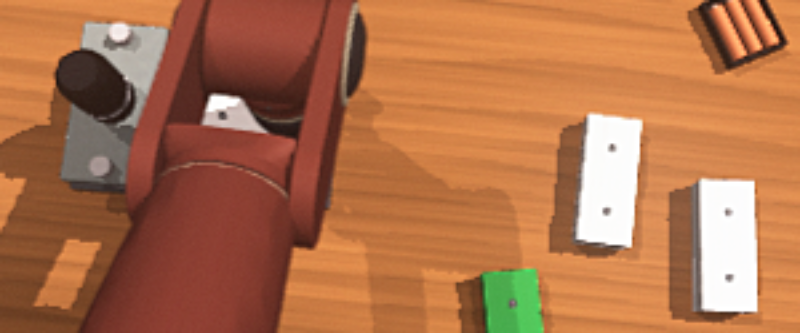

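Emit:
jog_arm --targets '[[[0,0,0],[0,0,0],40],[[0,0,0],[0,0,0],40],[[0,0,0],[0,0,0],40],[[0,0,0],[0,0,0],40],[[0.3,0,0],[0,0,0],40],[[0.7,0,0],[0,0,0],40],[[1.1,0,0],[0,0,0],40],[[1.5,0,0],[0,0,0],40]]'

```text
time: 46.88
tool_pos: [0.5171, 0.1022, 0.0141]
tool_rot: [0.0, 0.696, 0.718, -0.0]
contact_force: [0.2, -3.2, 3.3]
gripper_width: 0.575
grasp_force: 63.8
```

Emit:
jog_arm --targets '[[[0.4,0,0],[0,0,0],40],[[0.8,0,0],[0,0,0],40],[[1.1,0,0],[0,0,0],40],[[1.4,0,0],[0,0,0],40],[[1.6,0,0],[0,0,0],40],[[1.8,0,0],[0,0,0],40],[[1.95,0,0],[0,0,0],40],[[1.95,0,0],[0,0,0],40]]'

```text
time: 47.88
tool_pos: [0.5156, 0.1509, 0.0141]
tool_rot: [-0.0, 0.696, 0.718, 0.0]
contact_force: [-0.1, -2.6, 5.9]
gripper_width: 0.576
grasp_force: 64.1
```

```bash
python3 -c "
from h import *
st()
a=np.radians(91.8);p=state()['tool_pos'][:2]*1000-[514,161];print('g',p@[np.cos(a),np.sin(a)],'lat',p@[-np.sin(a),np.cos(a)])"
```

```text
time 47.875
tool_pos [0.5156 0.1509 0.0141]
tool_rot [-1.000e-04  6.957e-01  7.183e-01  3.000e-04]
contact_force [-0.0877 -2.5676  5.9275]
ft_torque [-0.3598  0.1311  0.046 ]
grasp_force 64.1185
gripper_width 0.5757
g -10.113579098627184 lat -1.2423888134563756
```

Emit:
jog_arm --targets '[[[0.07,0,0],[0,0,0],40],[[0.14,0,0],[0,0,0],40],[[0.2,0,0],[0,0,0],40],[[0.24,0,0],[0,0,0],40],[[0.24,0,0],[0,0,0],40]]'

```text
time: 48.5
tool_pos: [0.5154, 0.1564, 0.0141]
tool_rot: [0.0, 0.696, 0.718, 0.0]
contact_force: [0.1, -4.3, 4.9]
gripper_width: 0.576
grasp_force: 64.1
```

Emit:
jog_arm --targets '[[[0.04,0,0],[0,0,0],40],[[0.06,0,0],[0,0,0],40],[[0.06,0,0],[0,0,0],40]]'

```text
time: 48.88
tool_pos: [0.5153, 0.1579, 0.014]
tool_rot: [0.0, 0.696, 0.718, -0.0]
contact_force: [0.4, -3.8, 5.2]
gripper_width: 0.57
grasp_force: 64.2
```

Emit:
jog_arm --targets '[[[0.03,0,0],[0,0,0],40],[[0.06,0,0],[0,0,0],40],[[0.06,0,0],[0,0,0],40]]'

```text
time: 49.25
tool_pos: [0.5153, 0.1593, 0.0141]
tool_rot: [0.0, 0.696, 0.718, -0.0]
contact_force: [-0.3, -5.0, 5.6]
gripper_width: 0.572
grasp_force: 64.1
```

Emit:
jog_arm --targets '[[[0.03,0,0],[0,0,0],40],[[0.05,0,0],[0,0,0],40],[[0.05,0,0],[0,0,0],40]]'

```text
time: 49.62
tool_pos: [0.5153, 0.1593, 0.0141]
tool_rot: [0.001, 0.696, 0.718, -0.001]
contact_force: [-0.2, -8.7, 5.8]
gripper_width: 0.573
grasp_force: 64.3
```

Emit:
jog_arm --targets '[[[0.04,0,0],[0,0,0],40],[[0.08,0,0],[0,0,0],40],[[0.08,0,0],[0,0,0],40],[[0.08,0,0],[0,0,0],40]]'

```text
time: 50.12
tool_pos: [0.5153, 0.1593, 0.014]
tool_rot: [0.002, 0.696, 0.718, -0.003]
contact_force: [-1.0, -17.3, 8.1]
gripper_width: 0.572
grasp_force: 64.5
```

Emit:
jog_arm --targets '[[[0,0,0],[0,0,0],78],[[0,0,0],[0,0,0],78],[[0,0,0],[0,0,0],78],[[-0.5,0,0],[0,0,0],78],[[-1.5,0,0],[0,0,0],78],[[-3,0,0],[0,0,0],78],[[-4,0,-1],[0,0,0],78],[[-5,0,-3],[0,0,0],78]]'

```text
time: 51.12
tool_pos: [0.5166, 0.0363, 0.087]
tool_rot: [-0.002, 0.696, 0.718, -0.002]
contact_force: [0.9, 0.2, 0.9]
gripper_width: 0.781
grasp_force: 0.0
```

Emit:
jog_arm --targets '[[[0,0,-3],[0,0,0],78],[[-5,0,-3],[0,0,0],78],[[-5,0,-3],[0,0,0],78],[[-5,0,-3],[0,0,0],78],[[-5,0,-3],[0,0,0],78]]'

```text
time: 51.75
tool_pos: [0.5226, -0.0875, 0.1635]
tool_rot: [-0.0, 0.696, 0.718, 0.0]
contact_force: [0.4, -0.2, 0.0]
gripper_width: 0.782
grasp_force: 0.0
```

```bash
python3 -c "
from h import *
st()
for n in('top','scene'):
    i,d=grab_frame(n);[print(*r) for r in rects(i,d,n,.028,.050,white,80)]
    if n=='scene': cv2.imwrite('pics/end.png',cv2.resize(i[60:250,140:380,::-1],(758,600)))
a=np.radians(91.8);print(np.array([514,161])-15*np.array([np.cos(a),np.sin(a)]))
P=cloud('scene',d)
"
```

```text
time 51.75
tool_pos [ 0.5226 -0.0875  0.1635]
tool_rot [-5.000e-04  6.961e-01  7.179e-01  1.000e-04]
contact_force [ 0.395  -0.1741  0.0274]
ft_torque [ 0.0281  0.044  -0.0062]
grasp_force 0.0
gripper_width 0.7821
349 (472, 172) [ 769.4 -135.7] [48.7 55.5] 173.4 37.0
430 (267, 300) [514.1 173.6] [50.4 54. ] 92.4 42.5
963 (512, 339) [ 494.  -222.6] [ 50.2 119.9] 178.3 34.0
1015 (582, 378) [ 444.5 -335.1] [120.2  51.3] 3.0 34.2
251 (466, 237) [514.6 174.6] [51.3 61.5] 92.6 41.7
756 (283, 333) [ 494.7 -224.6] [ 51.2 119.2] 178.3 34.4
83 (549, 324) [766.4  59.6] [46.8 11.4] 22.9 44.8
849 (198, 352) [ 445.5 -336.5] [121.   50.6] 3.3 34.5
240 (545, 357) [799.    4.1] [66.9 21.6] 36.1 39.3
495 (463, 398) [ 768.8 -137. ] [48.9 54.4] 172.5 37.1
82 (422, 410) [ 748.7 -194.9] [37.1 15.5] 87.7 44.2
137 (434, 422) [ 772.8 -198.1] [41.3 20.3] 76.9 44.0
[514.47116139 146.00740159]
```

View pics/end.png

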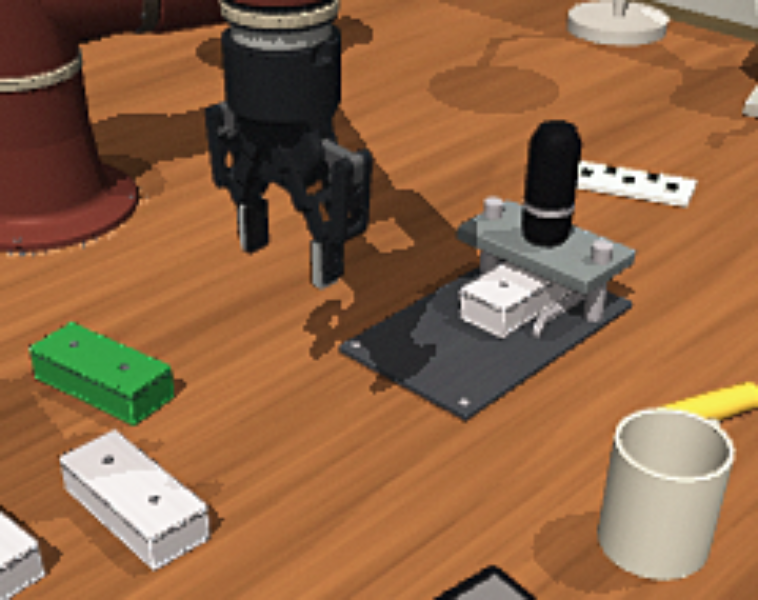

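The case sits under the head between the rails, with its visible end near crop (505,300). Its near end measures at stand x = -14.4 mm against the nominal -15, which is within calibration, and the push force rose to 17 N with no travel. The two sound cases lie flat on the bench and the gripper is clear.

```bash
python3 -c "
from h import *
print(job_done())"
```

```text
the job is handed in; nothing more can be done
None
```

The rattling case, the one nearest the stand, was found by joint effort after tilting, slid home against the stop under the head and released; the two sound cases lie flat on the bench, and I handed the job in at about 52 s (limit 72 s), with no verdict shown.

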